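# Grind into the portafilter

### The job

Make the electric coffee grinder run: flip the toggle on its foot from off to on, then take the portafilter from the tamping mat by its handle, slide it level into the grinder's fork with the handle pointing straight out, and push it against the switch button behind the fork until the button is right in, without ramming it. The grinder runs only while the button is held, so finish still gripping the handle and holding the button in; leave the other things standing where they are.

Things in the scene. Friction and masses are not known exactly. Their poses are not given: they have to be found in the camera images.
- grinder: Electric coffee grinder, fixed. Origin on the worktop under the tower's centre; front looks along own -x, z up. White tower 160 x 140 mm (x, y), 260 mm high, front face at own x=-0.07; dark hopper to z=0.342. Foot plate 190 mm wide, 30 mm high, own x -0.20 to 0.09. Chute over the fork: 46 mm wide, lower end z=0.157, no farther forward than x=-0.135.
- fork_home (a point): Point on the grinder (its axes) at own (-0.115, 0, 0.075): the portafilter's origin lies here when it rests level in the fork with the button fully in. The button, 24 mm across, looks along -x between the prongs, its axis 19 mm above this point; the portafilter's cup first touches it 10 mm farther out (-x).
- fork_mouth (a point): Point on the grinder (its axes) at own (-0.160, 0, 0.105), midway between the ends of the two straight level prongs, at their top. Prongs along x, 66 mm apart inside, each 12 mm wide and 8 mm thick, open to the front, with tips that bend outward for 20 mm more. The portafilter's cup passes between them from the front and its ears rest on their tops.
- button (a joint): Travel of the grinder's switch button (m), moving along the grinder's +x: 0 out, 0.010 fully in (a stop). Spring-loaded: 4 N to start, 12 N at full travel; springs out when let go. The grinder runs above 0.0075.
- toggle_pivot (a point): Toggle's pivot, at own (-0.165, -0.068, 0.054) of the grinder (its axes), on a black housing 56 x 44 mm, top at z=0.052, at the right front corner of the foot. Steel bat 36 mm long, 7 to 11 mm thick, leaning 0.4 rad to the front (-x) when off, 0.4 rad to the tower (+x) when on; snaps over the middle and stays. About 2 N at the tip moves it.
- toggle (a joint): Angle of the toggle (rad): 0 off (leaning to the front), 0.8 on (leaning to the tower), snaps over at 0.4.
- portafilter: Coffee portafilter, loose, about 0.24 kg, standing on the mat. Origin at the centre of the cup's underside, z up, handle along own -x. Cup 58 mm across to z=0.030; collar 74 mm across, z 0.031 to 0.048; two ears, 22 mm long (x), 86 mm over both (y), underside z=0.031. Black handle 24 mm wide, 26 mm high, own x -0.064 to -0.156, centred at z=0.036.
- handle_grip (a point): Point on the portafilter, axes as its own, in the middle of the handle: own (-0.100, 0, 0.036). Pinch the handle here from above, fingers closing along y.
- tamping_mat: Grey rubber mat fixed to the worktop, 140 x 170 x 8 mm, origin under its centre. The portafilter's handle reaches out beyond the mat's front edge.
- tamper: Tamper, loose, steel foot 58 mm across, wooden handle, 86 mm high, standing on the mat beside the portafilter. Bystander.
- jar_bay: Glass clip-top jar, about 88 x 68 x 93 mm, origin under it. Bystander.
- timer: Round white kitchen timer, 69 mm across, 43 mm high, origin under it, between the mat and the grinder. Bystander.
- salt_shaker: Glass salt shaker, 44 mm across, 90 mm high, origin under it. Bystander.

How it is judged (in metres and radians):
On the way, in this order (a step that is already met when the one before it is completed fails the run):
1. the toggle is on (value of joint toggle above 0.6 rad), for 0.2 s.
2. the portafilter lies in the fork, lifted there by its handle (y of portafilter in the frame of fork_home between -0.006 and 0.006 m and z of portafilter in the frame of fork_home between -0.004 and 0.006 m and x of portafilter in the frame of fork_home above -0.03 m and contact force between the fingers and portafilter above 1 N), for 0.1 s.
At the end, for the whole second after the job is handed in: Ends holding: fingers grip the handle (over 2 N), toggle on (over 0.6 rad), portafilter still and seated in the fork (6 mm sideways, -4 to +6 mm high), level to 0.12 rad, straight to 0.15 rad, and it, not the robot touching the grinder, holds the button in over 7.5 mm (value of joint button above 0.0075 m and value of joint toggle above 0.6 rad and y of portafilter in the frame of fork_home between -0.006 and 0.006 m and z of portafilter in the frame of fork_home between -0.004 and 0.006 m and x of portafilter in the frame of fork_home between -0.005 and 0.004 m and angle between portafilter's own z axis and vertical below 0.12 rad and angle between the x axis of portafilter and the x axis of grinder, either way round below 0.15 rad and linear speed of portafilter below 0.02 m/s and contact force between the fingers and portafilter above 2 N and contact force between portafilter and grinder above 4 N and contact force between each of the arm, the fingers and grinder below 1 N); the arm keeps its last pose, push and grip.
It fails at once if the portafilter is rammed against the grinder (over 60 N) (contact force between portafilter and grinder above 60 N).
It fails at once if the tamper is moved over 25 mm or tipped (distance of tamper from where it was at the start of the episode above 0.025 m or angle between tamper's own z axis and vertical above 0.4 rad).
It fails at once if the jar bay is moved over 25 mm or tipped (distance of jar_bay from where it was at the start of the episode above 0.025 m or angle between jar_bay's own z axis and vertical above 0.4 rad).
It fails at once if the timer is moved over 25 mm or tipped (distance of timer from where it was at the start of the episode above 0.025 m or angle between timer's own z axis and vertical above 0.4 rad).
It fails at once if the salt shaker is moved over 25 mm or tipped (distance of salt_shaker from where it was at the start of the episode above 0.025 m or angle between salt_shaker's own z axis and vertical above 0.4 rad).
It also fails if it takes over 61 s, if anything falls off the work surface, if the arm or the gripper's body presses on something with over 40 N, if the wrist force passes 120 N, or if a joint passes its speed limit or range.

### The arm

A 6-joint arm with a two-finger parallel gripper is mounted at the origin on a cart in front of the work surface, level with it; the furniture and walls round the work are solid. World frame = base frame: x ahead of the robot, y to its left, z up, the work surface at z = 0. Lengths are in m, angles in degrees, forces in N, time in s.
With the tool pointing down it reaches from about 0.25 to 0.725 m from the base axis. Payload 9.7 kg.
Tool frame: the origin (TCP) lies between the finger pads; the fingertips stand bot.tcp_to_tips ahead of it and the grasp point (between the pads) lies 11 mm behind it (bot.tcp_to_tips is the distance from the TCP to the fingertips, in m); z points along the fingers, y is the line along which they close (so a half turn about z gives the same grasp; the last joint's range is limited). The gripper opens to 85 mm and grips with 20 to 120 N. Pads are 22 mm wide; open, the fingers measure 114 mm over their backs; the gripper's body (76 mm by 85 mm) begins 54 mm behind the grasp point. The pads swing forward as they close: fully open they stand 13 mm farther back than shut.
Start: joints at [67.265, 4.979, 10.078, 95.1, 0, 90], TCP at [0.213, 0.507, 0.239] pointing down, gripper open.
Joint ranges: [-179.16, 179.16], [-48.56, 103.87], [-65.8, 70.77], [-126.05, 130.52], [-82.76, 87.17], [-180, 180]. Speed limits (degrees/s): [127.2, 127.2, 147.25, 180, 180, 180].

### API

Orientations are given as [roll, pitch, yaw] about the fixed x, y, z axes, in that order (R = Rz(yaw) Ry(pitch) Rx(roll)).
In Python, from workcell import bot gives the robot as it stands. The module is installed in compiled form; this text tells all that it offers.
- The arm moves only by the tool carry_out, never from a script. Its arguments are lists of equal length, an entry for each row: "linear": the shift along the world's x, y, z normalised to -1 to 1, where 1 is 2 cm, a list of three; "rotation": the turn, a rotation vector about the world's x, y, z normalised to -1 to 1, where 1 is 8 degrees, a list of three; "grip": the closure, from -1 (fully open) to 1 (shut). In form: {"linear": [[tx, ty, tz], ...], "rotation": [[rx, ry, rz], ...], "grip": [grip, ...]}. A call has 1 to 12 rows; each row shifts and turns the commanded pose from where the row before left it; what a row does not reach is not made up. A row lasts 1/10 s, in which the tool goes at most 50 mm and 8.59 degrees, less where a joint would pass 70% of its speed; a pose out of reach is approached as far as the arm can. A call with a number of a shift or a turn outside -1 to 1 is refused whole. A call with a gripper value outside its range is refused whole. The fingers move at their own pace and stop on an object; "grip_force" is the grip in N (left out, the last holds). Time passes only in rows, so rows that do not move let the fingers close. It gives the time, the measured TCP pose, the force, the opening and the grip force at its end, in the units of the state.
- bot.get_obs(): the state, without advancing time (a new reading comes with each control period).
- bot.camera(name): name is "scene" or "top"; returns the picture (420x560x3 uint8, blue, green, red); there is no depth.
- bot.camera_model(name): a dict with "fx", "fy", "cx", "cy" (pixels), "camera_from_world" (4x4, takes a point from world to camera coordinates). Camera axes: x right, y up, looking along -z (the intrinsics and any distortion apply to the point x, -y, -z); pixel columns grow to the right and rows downward; lengths in m; the calibration is good to about 2 mm. A picture is of the moment at which its call begins. camera_model takes no time and is no camera call.
- bot.job_done(): hands the job in; it is judged then, once.
The state is a dict: "time": time; "q": joint angles; "qd": joint speeds; "joint_efforts": joint torques, N m; "ee_pos": TCP position; "tcp_rot": TCP orientation; "wrist_force": force on the tool from outside, world axes, zero at the start; "torque": the same for the moment, N m; "opening": finger opening in m; "grasp_force": force on a finger pad.
Only numpy, scipy, OpenCV 4.12 (cv2) and the standard library are available. Lean on these libraries where they do the work, as an engineer would, in place of code of your own. Each camera call takes 0.05 s, during which the arm holds its last target. There are 200 camera calls.

## Working session

There is one attempt and no reset: what is moved stays moved. The work goes in short steps, Python scripts to look and compute and a tool call to move; the robot and the scene stay as the last step left them, time stands still between calls to the robot, and variables do not carry over. Pictures are saved under pics/ and viewed, at most 10 in all, crops included, and the job is handed in when it is done.

Besides the shell and the picture viewer there is one more tool, called after ">>>" in YAML: its name, and indented under it one key for each argument. carry_out: Moves the arm, as the interface text tells. Its arguments: {"type":"object","properties":{"linear":{"type":"array","items":{"type":"array","items":{"type":"number"}}},"rotation":{"type":"array","items":{"type":"array","items":{"type":"number"}}},"grip":{"type":"array","items":{"type":"number"}},"grip_force":{"type":"number"}},"required":["linear","rotation","grip"]}

```bash
mkdir -p pics
python3 - <<'E'
from workcell import bot
import cv2,numpy as np
for n in("scene","top"):
    cv2.imwrite(f"pics/{n}0.png",bot.camera(n)); m=bot.camera_model(n); print(n,{k:(np.round(v,4).tolist() if k=="camera_from_world" else v) for k,v in m.items()})
print(bot.tcp_to_tips,bot.get_obs())
E
```

```text
scene {'fx': 546.2015720969039, 'fy': 546.2015720969039, 'cx': 281.45384454510577, 'cy': 210.36998151139574, 'camera_from_world': [[0.4695, -0.8829, 0.0018, -0.2007], [0.7466, 0.3981, 0.5329, -0.4605], [-0.4713, -0.2489, 0.8462, -1.2142], [0.0, 0.0, 0.0, 1.0]]}
top {'fx': 478.7751723087623, 'fy': 478.7751723087623, 'cx': 281.2561052745634, 'cy': 203.1880827618139, 'camera_from_world': [[-0.0229, -0.9997, -0.0067, 0.0576], [0.9835, -0.0238, 0.1795, -0.5595], [-0.1796, -0.0024, 0.9837, -1.0813], [0.0, 0.0, 0.0, 1.0]]}
0.008 {'time': 0.1, 'q': array([6.72668762e+01, 5.00908578e+00, 1.00390699e+01, 9.50995613e+01,
       1.67720211e-04, 8.99998063e+01]), 'qd': array([ 0.13324315, -0.18998473,  0.10046423, -0.15661306,  0.01844354,
       -0.01965461]), 'joint_efforts': array([ 1.86767727e-03, -5.21562481e+01,  4.65653622e+01,  1.60198845e-02,
        7.97743269e-05, -9.45058389e-06]), 'ee_pos': array([0.21246584, 0.50709438, 0.23864373]), 'tcp_rot': array([-1.79930423e+02, -1.67955254e-04,  1.57267070e+02]), 'wrist_force': array([ 0.09800189, -0.11113145,  0.17503993]), 'torque': array([-0.03144776, -0.04395562, -0.02492868]), 'grasp_force': 0.0, 'opening': 0.08538888964098774}
```

View pics/scene0.png

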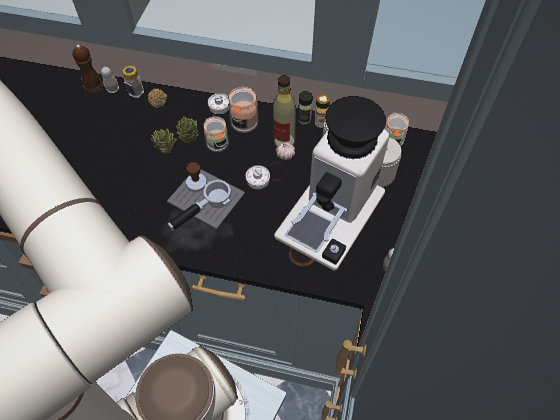

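View pics/top0.png

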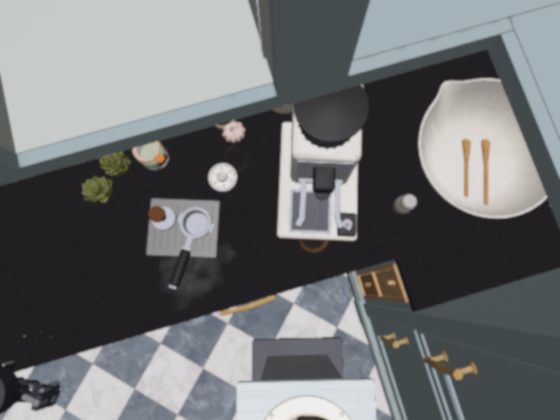

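The scene view shows the portafilter cup at about (217,192) with its handle end at (175,222). The grinder foot is at about (330,220), with the toggle near (335,248). The top view shows the cup at (196,222), the handle at (180,268) and the toggle at (347,223). I'll crop in for more precise positions.

Run:
```python
import cv2
a=cv2.imread("pics/top0.png")[110:295,140:380]; cv2.imwrite("pics/t1.png",cv2.resize(a,(780,600),interpolation=cv2.INTER_CUBIC))
a=cv2.imread("pics/scene0.png")[90:280,160:400]; cv2.imwrite("pics/s1.png",cv2.resize(a,(758,600),interpolation=cv2.INTER_CUBIC))
```

```text
(no output)
```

View pics/t1.png

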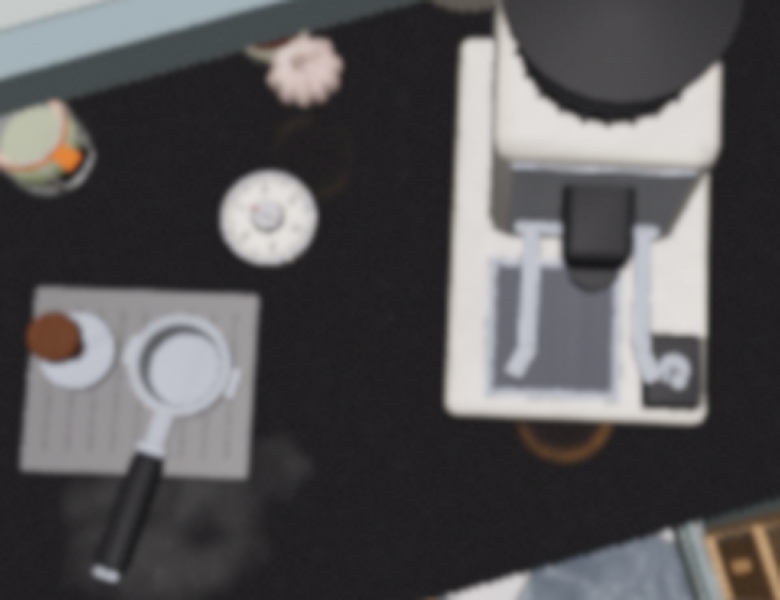

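View pics/s1.png

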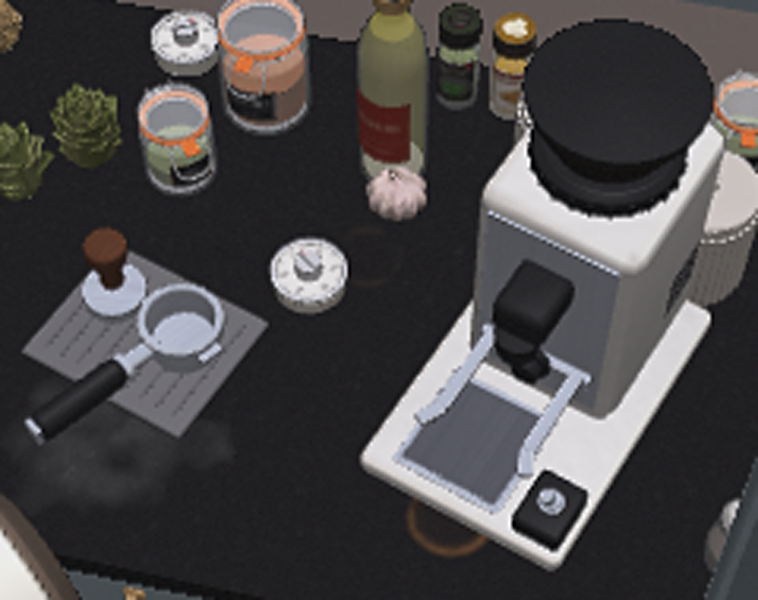

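The crops give the foot corners, prongs, toggle cap, portafilter rim, handle ends, mat and bystanders, each at a known height. Next I fit planar poses to these across both views.

```bash
cat > h.py <<'E'
import numpy as np
from scipy.optimize import least_squares
from workcell import bot
M={n:bot.camera_model(n) for n in("top","scene")}
def proj(n,p):
    m=M[n];c=m["camera_from_world"]@np.r_[p,1]
    return np.array([m["cx"]+m["fx"]*c[0]/-c[2],m["cy"]-m["fy"]*c[1]/-c[2]])
def back(n,uv,z):
    return least_squares(lambda q:proj(n,[q[0],q[1],z])-uv,[.5,0]).x
def tc(u,v):return np.array([140+u/3.25-.3,110+v/3.243-.3])
def sc(u,v):return np.array([160+u/3.158-.3,90+v/3.158-.3])
def W(s,p):
    x,y,a=s[:3];c,d=np.cos(a),np.sin(a)
    return np.array([x+c*p[0]-d*p[1],y+d*p[0]+c*p[1],p[2]])
def fit(pts,s0):
    f=lambda s:np.concatenate([proj(n,W(s,p))-uv for n,uv,p in pts])
    r=least_squares(f,s0,loss="soft_l1");return r.x,f(r.x).reshape(-1,2)
E
python3 - <<'E'
from h import *
np.set_printoptions(precision=4,suppress=True)
G=[("top",tc(445,415),(-.2,.095,.03)),("top",tc(708,426),(-.2,-.095,.03)),("top",tc(460,38),(.09,.095,.03)),
("scene",sc(361,460),(-.2,.095,.03)),("scene",sc(555,556),(-.2,-.095,.03)),("scene",sc(711,312),(.09,-.095,.03)),
("top",tc(529,350),(-.16,.039,.105)),("top",tc(641,354),(-.16,-.039,.105)),("scene",sc(447,394),(-.16,.039,.105)),("scene",sc(533,442),(-.16,-.039,.105))]
s,r=fit(G,[.5,-.1,0]);print("grinder",s,np.degrees(s[2]));print(r)
for n,p in dict(home=(-.115,0,.075),mouth=(-.16,0,.105),piv=(-.165,-.068,.054),tip_off=(-.165-.014,-.068,.054+.033)).items():
    w=W(s,p);t=proj("top",w);q=proj("scene",w);print(n,w,"topcrop",(t-[140,110])*3.25,"scenecrop",(q-[160,90])*3.158)
P=[("top",tc(180,365),(0,0,.056)),("top",tc(151,457),(-.064,0,.057)),("top",tc(106,567),(-.156,0,.053)),
("scene",sc(181,317),(0,0,.056)),("scene",sc(120,366),(-.064,0,.057)),("scene",sc(36,425),(-.156,0,.053))]
p,r=fit(P,[.5,.2,0]);print("pf",p,np.degrees(p[2]));print(r); print("grip",W(p,(-.1,0,.044)))
for n,uv,z in[("timer",tc(269,216),.043),("tamperfoot",tc(76,350),.02),("jar",tc(45,160),.06),("salt",np.array([405,204]),.05)]:print(n,back("top",uv,z))
print("timer s",back("scene",sc(309,268),.043),"jar s",back("scene",sc(175,150),.06))
E
```

```text
grinder [ 0.6757 -0.0502 -0.0566] -3.245359675828919
[[ 0.572  -0.0144]
 [-0.3286 -0.7757]
 [ 0.0629  0.0425]
 [-1.7459 -0.9945]
 [ 0.8896  2.6515]
 [ 1.1055 -1.0194]
 [-0.1321 -0.604 ]
 [ 0.3042 -0.7099]
 [-1.9512  3.3088]
 [-1.8705  2.1304]]
home [ 0.5609 -0.0437  0.075 ] topcrop [582.4419 293.4948] scenecrop [508.0433 403.6632]
mouth [ 0.516  -0.0411  0.105 ] topcrop [584.2785 349.649 ] scenecrop [482.6775 425.4663]
piv [ 0.5071 -0.1087  0.054 ] topcrop [673.6017 370.2109] scenecrop [550.3709 500.5818]
tip_off [ 0.4932 -0.1079  0.087 ] topcrop [679.5304 383.6405] scenecrop [545.3939 494.0851]
pf [ 0.5187  0.2459 -0.3378] -19.35720721882596
[[ 0.4561  0.2111]
 [-0.0982 -2.1564]
 [ 0.3141  2.3026]
 [-0.1486  0.0699]
 [ 0.3436 -2.1667]
 [-0.8791  0.1044]]
grip [0.4244 0.279  0.044 ]
timer [0.6313 0.1844]
tamperfoot [0.5377 0.3313]
jar [0.6736 0.347 ]
salt [ 0.5518 -0.2477]
timer s [0.6235 0.1795] jar s [0.6709 0.345 ]
```

>>> carry_out:
  linear:
    - [0.32,-0.85,0]
    - [0.32,-0.85,0]
    - [0.32,-0.85,0]
    - [0.32,-0.85,0]
    - [0.32,-0.85,0]
    - [0.32,-0.85,0]
    - [0.32,-0.85,0]
    - [0.32,-0.85,0]
    - [0.32,-0.85,0]
    - [0.32,-0.85,0]
    - [0.32,-0.85,0]
    - [0.32,-0.85,0]
  rotation:
    - [0,0,-0.25]
    - [0,0,-0.25]
    - [0,0,-0.25]
    - [0,0,-0.25]
    - [0,0,-0.25]
    - [0,0,-0.25]
    - [0,0,-0.25]
    - [0,0,-0.25]
    - [0,0,-0.25]
    - [0,0,-0.25]
    - [0,0,-0.25]
    - [0,0,-0.25]
  grip: [1,1,1,1,1,1,1,1,1,1,1,1]
  grip_force: 40

```text
time: 1.3
ee_pos: [0.2897, 0.3018, 0.2394]
tcp_rot: [180.0, -0.0, 133.1]
wrist_force: [0.4, 0.2, 0.0]
opening: 0.0002
grasp_force: 0.0
```

>>> carry_out:
  linear:
    - [0.32,-0.85,0]
    - [0.32,-0.85,0]
    - [0.32,-0.85,0]
    - [0.32,-0.85,0]
    - [0.32,-0.85,0]
    - [0.32,-0.85,0]
    - [0.32,-0.85,0]
    - [0.32,-0.85,0]
    - [0.32,-0.85,0]
    - [0.32,-0.85,0]
    - [0.32,-0.85,0]
    - [0.32,-0.85,0]
  rotation:
    - [0,0,-0.25]
    - [0,0,-0.25]
    - [0,0,-0.25]
    - [0,0,-0.25]
    - [0,0,-0.25]
    - [0,0,-0.25]
    - [0,0,-0.25]
    - [0,0,-0.25]
    - [0,0,-0.25]
    - [0,0,-0.25]
    - [0,0,-0.25]
    - [0,0,-0.25]
  grip: [1,1,1,1,1,1,1,1,1,1,1,1]

```text
time: 2.5
ee_pos: [0.366, 0.0979, 0.2393]
tcp_rot: [180.0, -0.0, 109.1]
wrist_force: [-0.1, 0.3, -0.0]
opening: 0.0004
grasp_force: 0.0
```

>>> carry_out:
  linear:
    - [0.32,-0.85,0]
    - [0.32,-0.85,0]
    - [0.32,-0.85,0]
    - [0.32,-0.85,0]
    - [0.32,-0.85,0]
    - [0.32,-0.85,0]
    - [0.32,-0.85,0]
    - [0.32,-0.85,0]
    - [0.32,-0.85,0]
    - [0.32,-0.85,0]
    - [0.32,-0.85,0]
    - [0,0,0]
  rotation:
    - [0,0,-0.25]
    - [0,0,-0.25]
    - [0,0,-0.25]
    - [0,0,-0.25]
    - [0,0,-0.25]
    - [0,0,-0.25]
    - [0,0,-0.25]
    - [0,0,-0.25]
    - [0,0,-0.25]
    - [0,0,-0.25]
    - [0,0,-0.25]
    - [0,0,0]
  grip: [1,1,1,1,1,1,1,1,1,1,1,1]

```text
time: 3.7
ee_pos: [0.4364, -0.0896, 0.239]
tcp_rot: [-180.0, 0.0, 87.0]
wrist_force: [-0.4, 0.3, -0.1]
opening: -0.0002
grasp_force: 0.0
```

>>> carry_out:
  linear:
    - [0,-0.3,-0.8]
    - [0,-0.3,-0.8]
    - [0,-0.3,-0.8]
    - [0,0,-0.8]
    - [0,0,-0.8]
    - [0,0,-0.8]
    - [0,0,-0.8]
    - [0,0,-0.8]
    - [0,0,-0.8]
    - [0,0,-0.8]
    - [0,0,0]
  rotation:
    - [0,0,0]
    - [0,0,0]
    - [0,0,0]
    - [0,0,0]
    - [0,0,0]
    - [0,0,0]
    - [0,0,0]
    - [0,0,0]
    - [0,0,0]
    - [0,0,0]
    - [0,0,0]
  grip: [1,1,1,1,1,1,1,1,1,1,1]

```text
time: 4.8
ee_pos: [0.4349, -0.1052, 0.0775]
tcp_rot: [-179.8, -0.0, 87.3]
wrist_force: [-0.7, -0.5, -0.2]
opening: -0.0001
grasp_force: 0.0
```

Run:
```python
from workcell import bot
import cv2,numpy as np
a=bot.camera("scene")[150:270,250:400]; b=bot.camera("top")[170:290,260:410]
cv2.imwrite("pics/p2.png",np.hstack([cv2.resize(i,(400,320),interpolation=cv2.INTER_CUBIC) for i in(a,b)]))
```

```text
(no output)
```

View pics/p2.png

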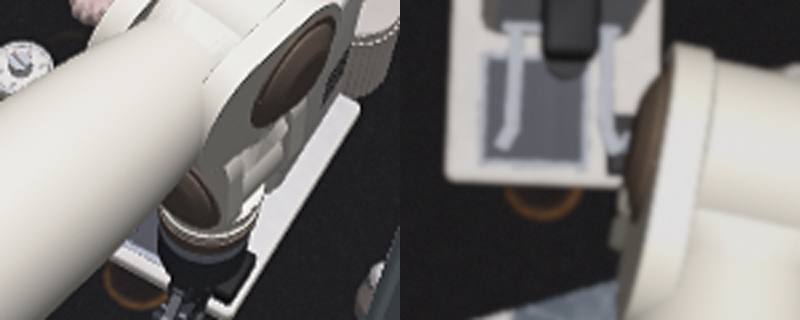

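The arm hides the toggle in both views, but the fingers are in front of the housing as planned. I'll push slowly and watch the force.

>>> carry_out:
  linear:
    - [0.3,-0.02,0]
    - [0.3,-0.02,0]
    - [0.3,-0.02,0]
    - [0.3,-0.02,0]
    - [0.3,-0.02,0]
    - [0.3,-0.02,0]
  rotation:
    - [0,0,0]
    - [0,0,0]
    - [0,0,0]
    - [0,0,0]
    - [0,0,0]
    - [0,0,0]
  grip: [1,1,1,1,1,1]

```text
time: 5.5
ee_pos: [0.4731, -0.1082, 0.0792]
tcp_rot: [-180.0, -0.0, 87.3]
wrist_force: [0.4, -0.7, -0.2]
opening: 0.0001
grasp_force: 0.0
```

>>> carry_out:
  linear:
    - [0.2,-0.01,0]
    - [0.2,-0.01,0]
  rotation:
    - [0,0,0]
    - [0,0,0]
  grip: [1,1]

```text
time: 5.7
ee_pos: [0.4802, -0.1086, 0.0795]
tcp_rot: [-179.9, 0.0, 87.3]
wrist_force: [-8.1, -0.2, 13.9]
opening: 0.0001
grasp_force: 6.4
```

>>> carry_out:
  linear:
    - [0.2,-0.01,0]
    - [0.2,-0.01,0]
  rotation:
    - [0,0,0]
    - [0,0,0]
  grip: [1,1]

```text
time: 5.9
ee_pos: [0.4888, -0.109, 0.0793]
tcp_rot: [-180.0, 0.0, 87.3]
wrist_force: [-0.9, 0.4, 0.3]
opening: -0.0001
grasp_force: 0.3
```

>>> carry_out:
  linear:
    - [0.2,-0.01,0]
    - [0.2,-0.01,0]
  rotation:
    - [0,0,0]
    - [0,0,0]
  grip: [1,1]

```text
time: 6.1
ee_pos: [0.497, -0.1094, 0.0792]
tcp_rot: [180.0, -0.0, 87.3]
wrist_force: [0.5, 0.4, -0.4]
opening: 0.0002
grasp_force: 0.0
```

Contact showed 8 N and then vanished, which fits a snap. I'll back out, lift clear and look.

>>> carry_out:
  linear:
    - [0.2,-0.01,0]
    - [0,0,0]
    - [-0.8,0.05,0]
    - [-0.8,0.05,0]
    - [-0.8,0.05,0]
    - [-0.5,0.3,1]
    - [0,1,1]
    - [0,1,1]
    - [0,1,1]
    - [0,1,1]
    - [0,1,1]
    - [0,1,0]
  rotation:
    - [0,0,0]
    - [0,0,0]
    - [0,0,0]
    - [0,0,0]
    - [0,0,0]
    - [0,0,0]
    - [0,0,-0.8]
    - [0,0,-0.8]
    - [0,0,-0.8]
    - [0,0,-0.8]
    - [0,0,-0.8]
    - [0,0,-0.8]
  grip: [1,1,1,1,1,1,1,1,1,1,1,1]

```text
time: 7.3
ee_pos: [0.4435, 0.0203, 0.2021]
tcp_rot: [179.8, -0.2, 48.6]
wrist_force: [-0.6, -0.4, -0.4]
opening: -0.0002
grasp_force: 0.0
```

>>> carry_out:
  linear:
    - [0,1,0]
    - [0,1,0]
    - [0,1,0]
    - [0,1,0]
    - [0,1,0]
    - [0,1,0]
    - [0,1,0]
    - [0,1,0]
    - [0,1,0]
    - [0,0,0]
  rotation:
    - [0,0,-0.9]
    - [0,0,-0.9]
    - [0,0,-0.9]
    - [0,0,-0.9]
    - [0,0,-0.9]
    - [0,0,-0.9]
    - [0,0,-0.9]
    - [0,0,-0.9]
    - [0,0,-0.9]
    - [0,0,0]
  grip: [-1,-1,-1,-1,-1,-1,-1,-1,-1,-1]

```text
time: 8.3
ee_pos: [0.4552, 0.0153, 0.1994]
tcp_rot: [-172.2, 0.2, -2.8]
wrist_force: [-0.0, -0.8, -0.8]
opening: 0.0851
grasp_force: 0.0
```

Run:
```python
from workcell import bot
import cv2,numpy as np
a=bot.camera("scene")[180:270,270:390]; b=bot.camera("top")[160:250,270:390]
cv2.imwrite("pics/p3.png",np.hstack([cv2.resize(i,(400,300),interpolation=cv2.INTER_CUBIC) for i in(a,b)]))
```

```text
(no output)
```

View pics/p3.png

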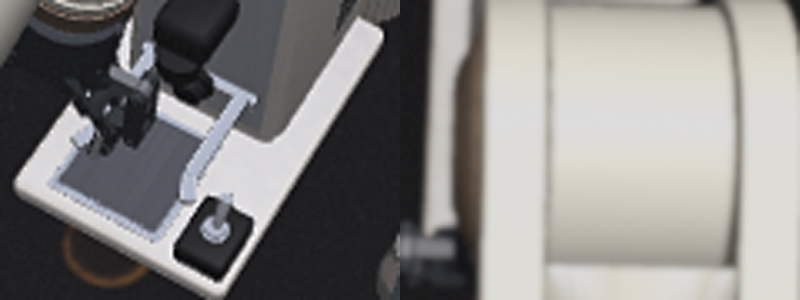

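The scene crop shows the bat at (225,210) leaning toward the tower, so the toggle is on. The last move went astray: y didn't advance and there is a roll error. I'll check the joints.

Run:
```python
from workcell import bot
o=bot.get_obs()
for k in("q","qd","ee_pos","tcp_rot","wrist_force","joint_efforts"):print(k,o[k].round(2))
```

```text
q [ -2.58  -8.6   -7.85  90.93   7.8  179.94]
qd [ 1.73  0.21  0.03  0.02 -0.08 -0.07]
ee_pos [0.46 0.02 0.2 ]
tcp_rot [-172.2     0.18   -2.53]
wrist_force [ 0.25 -0.52 -0.93]
joint_efforts [ -1.35 -37.44  46.74   0.06   0.43   0.  ]
```

Joint 6 reached its limit, because yaw = q1 − q6 + 180. I'll use the half-turned grasp, yaw about 160, and turn the other way.

>>> carry_out:
  linear:
    - [0,0,0]
    - [-0.07,0.3,0.1]
    - [-0.07,0.5,0.1]
    - [-0.07,0.5,0]
    - [-0.07,0.5,0]
    - [-0.07,0.5,0]
    - [-0.07,0.5,0]
    - [-0.07,0.5,0]
    - [-0.07,0.5,0]
    - [-0.07,0.5,0]
    - [-0.07,0.5,0]
    - [-0.07,0.5,0]
  rotation:
    - [-0.97,0,0]
    - [0,0,0.85]
    - [0,0,0.85]
    - [0,0,0.85]
    - [0,0,0.85]
    - [0,0,0.85]
    - [0,0,0.85]
    - [0,0,0.85]
    - [0,0,0.85]
    - [0,0,0.85]
    - [0,0,0.85]
    - [0,0,0.85]
  grip: [-1,-1,-1,-1,-1,-1,-1,-1,-1,-1,-1,-1]

```text
time: 9.6
ee_pos: [0.4393, 0.1041, 0.2034]
tcp_rot: [-179.1, -0.1, 74.3]
wrist_force: [0.4, 0.5, 0.7]
opening: 0.0852
grasp_force: 0.0
```

>>> carry_out:
  linear:
    - [-0.06,0.73,0]
    - [-0.06,0.73,0]
    - [-0.06,0.73,0]
    - [-0.06,0.73,0]
    - [-0.06,0.73,0]
    - [-0.06,0.73,0]
    - [-0.06,0.73,0]
    - [-0.06,0.73,0]
    - [-0.06,0.73,0]
    - [-0.06,0.73,0]
    - [-0.06,0.73,0]
    - [-0.06,0.73,0]
  rotation:
    - [0,0,0.9]
    - [0,0,0.9]
    - [0,0,0.9]
    - [0,0,0.9]
    - [0,0,0.9]
    - [0,0,0.9]
    - [0,0,0.9]
    - [0,0,0.9]
    - [0,0,0.9]
    - [0,0,0.9]
    - [0,0,0.9]
    - [0,0,0.9]
  grip: [-1,-1,-1,-1,-1,-1,-1,-1,-1,-1,-1,-1]

```text
time: 10.8
ee_pos: [0.4245, 0.2795, 0.2034]
tcp_rot: [-179.1, -0.1, 160.7]
wrist_force: [-0.5, -0.6, -0.6]
opening: 0.0855
grasp_force: 0.0
```

>>> carry_out:
  linear:
    - [0,0,0]
    - [0,0,0]
  rotation:
    - [0,0,0]
    - [0,0,0]
  grip: [-1,-1]

```text
time: 11.0
ee_pos: [0.4247, 0.2784, 0.2033]
tcp_rot: [-179.0, -0.1, 160.2]
wrist_force: [-0.6, -0.1, 0.3]
opening: 0.0855
grasp_force: 0.0
```

>>> carry_out:
  linear:
    - [0,0,-0.85]
    - [0,0,-0.85]
    - [0,0,-0.85]
    - [0,0,-0.85]
    - [0,0,-0.85]
    - [0,0,-0.85]
    - [0,0,-0.85]
    - [0,0,-0.85]
    - [0,0,-0.85]
    - [0,0,-0.85]
    - [0,0,0]
    - [0,0,0]
  rotation:
    - [0.12,-0.04,0]
    - [0,0,0]
    - [0,0,0]
    - [0,0,0]
    - [0,0,0]
    - [0,0,0]
    - [0,0,0]
    - [0,0,0]
    - [0,0,0]
    - [0,0,0]
    - [0,0,0]
    - [0,0,0]
  grip: [-1,-1,-1,-1,-1,-1,-1,-1,-1,-1,-1,-1]

```text
time: 12.2
ee_pos: [0.4251, 0.2775, 0.0338]
tcp_rot: [179.9, -0.1, 160.2]
wrist_force: [-0.3, 0.2, 1.0]
opening: 0.0855
grasp_force: 0.0
```

>>> carry_out:
  linear:
    - [0,0,0]
    - [0,0,0]
    - [0,0,0]
    - [0,0,0]
    - [0,0,0]
    - [0,0,0]
    - [0,0,0]
    - [0,0,0]
  rotation:
    - [0,0,0]
    - [0,0,0]
    - [0,0,0]
    - [0,0,0]
    - [0,0,0]
    - [0,0,0]
    - [0,0,0]
    - [0,0,0]
  grip: [1,1,1,1,1,1,1,1]
  grip_force: 70

```text
time: 13.0
ee_pos: [0.4253, 0.278, 0.0336]
tcp_rot: [179.9, -0.1, 160.3]
wrist_force: [-0.1, 1.3, 3.3]
opening: 0.0229
grasp_force: 68.9
```

>>> carry_out:
  linear:
    - [0,0,0.1]
    - [0,0,0.3]
    - [0,0,0.5]
    - [0,0,0.7]
    - [0,0,0.7]
    - [0,0,0.7]
    - [0,0,0.7]
    - [0,0,0.7]
    - [0,0,0.3]
    - [0,0,0]
    - [0,0,0]
  rotation:
    - [0,0,0]
    - [0,0,0]
    - [0,0,0]
    - [0,0,0]
    - [0,0,0]
    - [0,0,0]
    - [0,0,0]
    - [0,0,0]
    - [0,0,0]
    - [0,0,0]
    - [0,0,0]
  grip: [1,1,1,1,1,1,1,1,1,1,1]
  grip_force: 100

```text
time: 14.1
ee_pos: [0.425, 0.2778, 0.1269]
tcp_rot: [180.0, -0.2, 160.3]
wrist_force: [-0.3, -0.1, -3.3]
opening: 0.0226
grasp_force: 98.2
```

>>> carry_out:
  linear:
    - [-0.1,-0.3,0]
    - [-0.2,-0.5,0]
    - [-0.25,-0.7,0]
    - [-0.25,-0.7,0]
    - [-0.25,-0.7,0]
    - [-0.25,-0.7,0]
    - [-0.25,-0.7,0]
    - [-0.25,-0.7,0]
    - [-0.25,-0.7,0]
    - [-0.25,-0.7,0]
    - [-0.25,-0.7,0]
    - [-0.25,-0.7,0]
  rotation:
    - [0,0,0.1]
    - [0,0,0.1]
    - [0,0,0.1]
    - [0,0,0.1]
    - [0,0,0.1]
    - [0,0,0.1]
    - [0,0,0.1]
    - [0,0,0.1]
    - [0,0,0.1]
    - [0,0,0.1]
    - [0,0,0.1]
    - [0,0,0.1]
  grip: [1,1,1,1,1,1,1,1,1,1,1,1]

```text
time: 15.3
ee_pos: [0.3682, 0.1206, 0.127]
tcp_rot: [180.0, -0.2, 169.9]
wrist_force: [0.8, -0.4, -2.8]
opening: 0.0229
grasp_force: 98.0
```

>>> carry_out:
  linear:
    - [-0.25,-0.7,0]
    - [-0.25,-0.7,0]
    - [-0.25,-0.7,0]
    - [-0.25,-0.7,0]
    - [-0.25,-0.7,0]
    - [-0.25,-0.7,0]
    - [-0.25,-0.7,0]
    - [-0.25,-0.7,0]
    - [-0.2,-0.5,0]
    - [-0.1,-0.3,0]
    - [0,0,0]
    - [0,0,0]
  rotation:
    - [0,0,0.1]
    - [0,0,0.1]
    - [0,0,0.1]
    - [0,0,0.1]
    - [0,0,0.1]
    - [0,0,0.1]
    - [0,0,0.1]
    - [0,0,0.1]
    - [0,0,0.06]
    - [0,0,0]
    - [0,0,0]
    - [0,0,0]
  grip: [1,1,1,1,1,1,1,1,1,1,1,1]

```text
time: 16.5
ee_pos: [0.323, -0.0062, 0.1273]
tcp_rot: [179.9, -0.1, 176.7]
wrist_force: [-0.2, 0.3, -3.2]
opening: 0.0228
grasp_force: 98.1
```

Run:
```python
from workcell import bot
import cv2,numpy as np
a=bot.camera("scene")[150:270,200:350]; b=bot.camera("top")[150:270,230:380]
cv2.imwrite("pics/p4.png",np.hstack([cv2.resize(i,(400,320),interpolation=cv2.INTER_CUBIC) for i in(a,b)]))
```

```text
(no output)
```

View pics/p4.png

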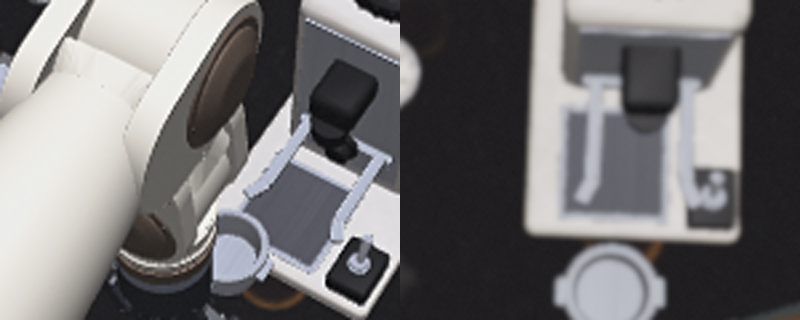

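The scene crop shows the toggle on and the cup held level in front of the foot. The top crop shows the ears at x=555 and 666, so the cup is centred at 610, against a fork centre of about 641. I'll measure the lateral offset to sub-pixel.

Run:
```python
from h import *
import cv2
np.set_printoptions(precision=4,suppress=True,linewidth=150)
g=cv2.cvtColor(bot.camera("top"),cv2.COLOR_BGR2GRAY).astype(float)
o=bot.get_obs(); print(o["ee_pos"],o["tcp_rot"])
def edges(row,c0,c1,th):
    v=g[row,c0:c1]; i=np.where((v[:-1]-th)*(v[1:]-th)<0)[0]
    return c0+i+(th-v[i])/(v[i+1]-v[i])
for r in range(184,212,3):
    e=edges(r,288,346,140); print(r,e)
for r in range(250,266,2): 
    e=edges(r,270,345,70); print("ear",r,e)
    if len(e)>1: print(back("top",[(e[0]+e[-1])/2,r],.141))
c=g[235:285,285:335]
```

```text
[ 0.3232 -0.0059  0.1273] [179.9362  -0.1557 176.7687]
184 [334.9412]
187 [312.1562 334.75  ]
190 [312.25   333.2941]
193 [292.8333 299.6667 306.1739 330.7442]
196 [292.2903 299.7353 305.7941 329.3   ]
199 [292.4375 299.5    305.5625 328.0938]
202 [292.1786 299.3939 305.4516]
205 [292.1724 299.1613 305.1379 328.1935]
208 [292.0741 298.7812 304.9667 327.8621]
211 [291.8667 298.5882 304.7647 327.7667]
ear 250 [291.875  325.0938]
[ 0.4413 -0.0116]
ear 252 [326.3125]
ear 254 [287.2667 329.1176]
[ 0.4328 -0.0107]
ear 256 [286.8    329.6552]
[ 0.4285 -0.0106]
ear 258 [286.6977 329.6667]
[ 0.4243 -0.0104]
ear 260 [286.6591 329.678 ]
[ 0.4201 -0.0102]
ear 262 [286.6591 329.6897]
[ 0.4158 -0.0101]
ear 264 [287.5143 329.4318]
[ 0.4116 -0.0106]
```

Run:
```python
from h import *
import cv2
np.set_printoptions(precision=4,suppress=True,linewidth=150)
L=np.array([back("top",[(a+b)/2,r],.105) for r,a,b in[(193,299.67,306.17),(196,299.74,305.79),(199,299.5,305.56),(202,299.39,305.45),(205,299.16,305.14),(208,298.78,304.97),(211,298.59,304.76)]])
k=np.polyfit(L[:,0],L[:,1],1);print(L,np.degrees(np.arctan(k[0])))
print("pred left prong",[W([.6757,-.0502,-.0566],(x,.039,.105)) for x in(-.16,-.1)])
im=bot.camera("top").astype(int)
for r in(194,199,204,208):print(r,[(c,*im[r,c]) for c in range(328,350)])
```

```text
[[ 0.573  -0.0052]
 [ 0.5661 -0.0046]
 [ 0.5592 -0.0039]
 [ 0.5523 -0.0034]
 [ 0.5455 -0.0026]
 [ 0.5387 -0.0018]
 [ 0.5319 -0.0011]] -5.710951392759461
pred left prong [array([ 0.5182, -0.0022,  0.105 ]), array([ 0.5781, -0.0056,  0.105 ])]
194 [(328, np.int64(70), np.int64(69), np.int64(69)), (329, np.int64(92), np.int64(89), np.int64(89)), (330, np.int64(136), np.int64(133), np.int64(134)), (331, np.int64(177), np.int64(176), np.int64(178)), (332, np.int64(198), np.int64(199), np.int64(202)), (333, np.int64(205), np.int64(206), np.int64(210)), (334, np.int64(200), np.int64(200), np.int64(202)), (335, np.int64(193), np.int64(188), np.int64(188)), (336, np.int64(197), np.int64(188), np.int64(186)), (337, np.int64(199), np.int64(191), np.int64(188)), (338, np.int64(198), np.int64(190), np.int64(187)), (339, np.int64(197), np.int64(192), np.int64(191)), (340, np.int64(200), np.int64(200), np.int64(201)), (341, np.int64(208), np.int64(209), np.int64(212)), (342, np.int64(212), np.int64(214), np.int64(217)), (343, np.int64(212), np.int64(214), np.int64(217)), (344, np.int64(212), np.int
[... 3031 characters left out ...]
64(192), np.int64(190)), (337, np.int64(200), np.int64(191), np.int64(188)), (338, np.int64(196), np.int64(188), np.int64(187)), (339, np.int64(193), np.int64(188), np.int64(189)), (340, np.int64(197), np.int64(197), np.int64(199)), (341, np.int64(207), np.int64(209), np.int64(212)), (342, np.int64(212), np.int64(214), np.int64(217)), (343, np.int64(213), np.int64(215), np.int64(219)), (344, np.int64(213), np.int64(216), np.int64(219)), (345, np.int64(214), np.int64(216), np.int64(220)), (346, np.int64(214), np.int64(216), np.int64(220)), (347, np.int64(215), np.int64(217), np.int64(220)), (348, np.int64(215), np.int64(218), np.int64(221)), (349, np.int64(216), np.int64(218), np.int64(221))]
```

Run:
```python
from h import *
np.set_printoptions(precision=4,suppress=True)
R=[back("top",[u,r],.105) for r,u in[(194,340.0),(208,340.2)]]
Lr=[back("top",[u,r],.105) for r,u in[(194,306.1),(208,304.97)]]
print(R,Lr,[np.degrees(np.arctan2(*(q[0]-q[1])[::-1])) for q in(R,Lr)])
s=[.6757,-.0502,-.0566];print(W(s,(-.16,0,0)),W(s,(-.09,0,0)))
```

```text
[array([ 0.5686, -0.0887]), array([ 0.5366, -0.0877])] [array([ 0.5705, -0.0123]), array([ 0.5385, -0.0087])] [np.float64(-1.7740942649535707), np.float64(-6.3680069432433974)]
[ 0.516  -0.0411  0.    ] [ 0.5858 -0.0451  0.    ]
```

Both prong edges agree with the fitted fork axis (y≈−0.0433 at x=0.555) and their spacing is 78 mm as specified. Next I align laterally, lower to 5 mm above seat height, and advance halfway.

>>> carry_out:
  linear:
    - [0,-0.4,-0.2]
    - [0,-0.46,-0.4]
    - [0,-0.4,-0.45]
    - [0,0,0]
    - [0.3,-0.017,0]
    - [0.5,-0.028,0]
    - [0.5,-0.028,0]
    - [0.5,-0.028,0]
    - [0.5,-0.028,0]
    - [0.4,-0.023,0]
    - [0.3,-0.017,0]
    - [0,0,0]
  rotation:
    - [0,0,0]
    - [0,0,0]
    - [0,0,0]
    - [0,0,0]
    - [0,0,0]
    - [0,0,0]
    - [0,0,0]
    - [0,0,0]
    - [0,0,0]
    - [0,0,0]
    - [0,0,0]
    - [0,0,0]
  grip: [1,1,1,1,1,1,1,1,1,1,1,1]

```text
time: 17.9
ee_pos: [0.3837, -0.0347, 0.1062]
tcp_rot: [179.9, -0.2, 176.7]
wrist_force: [0.5, 0.1, -2.7]
opening: 0.0228
grasp_force: 98.3
```

Run:
```python
from workcell import bot
import cv2,numpy as np
a=bot.camera("scene")[150:258,240:375]; b=bot.camera("top")[160:250,270:382]
cv2.imwrite("pics/p5.png",np.hstack([cv2.resize(i,(400,320),interpolation=cv2.INTER_CUBIC) for i in(a,b)]))
```

```text
(no output)
```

View pics/p5.png

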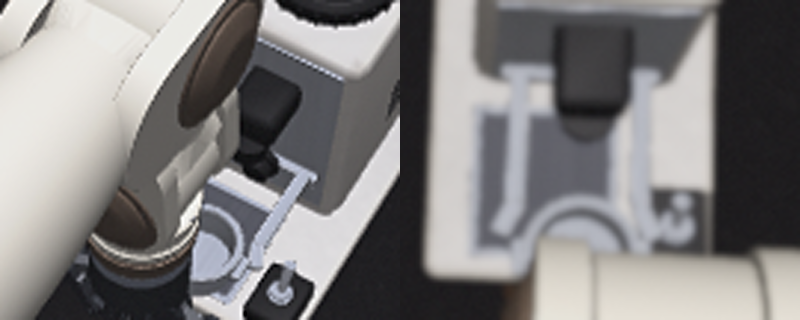

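The rim (top crop x 523–633) is centred between the prongs' inner edges (525–636). I'll continue in, then lower onto the prongs.

>>> carry_out:
  linear:
    - [0.3,-0.017,0]
    - [0.4,-0.023,0]
    - [0.4,-0.023,0]
    - [0.4,-0.023,0]
    - [0.4,-0.023,0]
    - [0.3,-0.017,0]
    - [0,0,0]
  rotation:
    - [0,0,0]
    - [0,0,0]
    - [0,0,0]
    - [0,0,0]
    - [0,0,0]
    - [0,0,0]
    - [0,0,0]
  grip: [1,1,1,1,1,1,1]

```text
time: 18.7
ee_pos: [0.4278, -0.0373, 0.1062]
tcp_rot: [179.9, -0.2, 176.7]
wrist_force: [-1.8, 0.1, -2.8]
opening: 0.0226
grasp_force: 98.3
```

>>> carry_out:
  linear:
    - [0,0,-0.1]
    - [0,0,-0.1]
    - [0,0,0]
  rotation:
    - [0,0,0]
    - [0,0,0]
    - [0,0,0]
  grip: [1,1,1]

```text
time: 19.0
ee_pos: [0.4267, -0.0372, 0.102]
tcp_rot: [179.9, -0.2, 176.7]
wrist_force: [-0.3, 0.6, -2.5]
opening: 0.0227
grasp_force: 98.3
```

>>> carry_out:
  linear:
    - [0.2,-0.012,0]
    - [0.15,-0.009,0]
    - [0,0,0]
  rotation:
    - [0,0,0]
    - [0,0,0]
    - [0,0,0]
  grip: [1,1,1]

```text
time: 19.3
ee_pos: [0.4346, -0.0377, 0.1024]
tcp_rot: [179.9, -0.1, 176.7]
wrist_force: [0.6, 0.5, -3.6]
opening: 0.0228
grasp_force: 98.3
```

>>> carry_out:
  linear:
    - [0,0,-0.05]
    - [0,0,0]
  rotation:
    - [0,0,0]
    - [0,0,0]
  grip: [1,1]

```text
time: 19.5
ee_pos: [0.434, -0.0377, 0.1012]
tcp_rot: [179.9, -0.2, 176.7]
wrist_force: [-0.1, -0.1, -2.9]
opening: 0.0229
grasp_force: 98.3
```

>>> carry_out:
  linear:
    - [0.2,-0.012,0]
    - [0.2,-0.012,0]
    - [0,0,0]
  rotation:
    - [0,0,0]
    - [0,0,0]
    - [0,0,0]
  grip: [1,1,1]

```text
time: 19.8
ee_pos: [0.4427, -0.0382, 0.1014]
tcp_rot: [179.9, -0.1, 176.7]
wrist_force: [-0.1, 0.7, -3.1]
opening: 0.0229
grasp_force: 98.3
```

>>> carry_out:
  linear:
    - [0.2,-0.012,0]
    - [0.2,-0.012,0]
    - [0,0,0]
  rotation:
    - [0,0,0]
    - [0,0,0]
    - [0,0,0]
  grip: [1,1,1]

```text
time: 20.1
ee_pos: [0.4506, -0.0387, 0.1013]
tcp_rot: [179.9, -0.1, 176.7]
wrist_force: [-0.2, 0.5, -2.9]
opening: 0.0226
grasp_force: 98.3
```

>>> carry_out:
  linear:
    - [0.1,-0.006,0]
    - [0.1,-0.006,0]
    - [0,0,0]
  rotation:
    - [0,0,0]
    - [0,0,0]
    - [0,0,0]
  grip: [1,1,1]

```text
time: 20.4
ee_pos: [0.4537, -0.0389, 0.1012]
tcp_rot: [179.9, -0.2, 176.7]
wrist_force: [-3.3, 1.3, -1.3]
opening: 0.0221
grasp_force: 98.3
```

>>> carry_out:
  linear:
    - [0.1,-0.006,0]
    - [0,0,0]
  rotation:
    - [0,0,0]
    - [0,0,0]
  grip: [1,1]

```text
time: 20.6
ee_pos: [0.4556, -0.039, 0.1012]
tcp_rot: [179.9, -0.2, 176.7]
wrist_force: [-6.0, 0.1, -0.9]
opening: 0.0227
grasp_force: 98.3
```

>>> carry_out:
  linear:
    - [0.1,-0.006,0]
    - [0,0,0]
  rotation:
    - [0,0,0]
    - [0,0,0]
  grip: [1,1]

```text
time: 20.8
ee_pos: [0.4574, -0.0391, 0.1012]
tcp_rot: [179.9, -0.2, 176.7]
wrist_force: [-6.6, -0.7, -1.0]
opening: 0.0226
grasp_force: 98.4
```

>>> carry_out:
  linear:
    - [0.1,-0.006,0]
    - [0.05,-0.003,0]
    - [0,0,0]
  rotation:
    - [0,0,0]
    - [0,0,0]
    - [0,0,0]
  grip: [1,1,1]

```text
time: 21.1
ee_pos: [0.46, -0.0393, 0.1011]
tcp_rot: [179.9, -0.3, 176.7]
wrist_force: [-9.5, 0.5, 0.6]
opening: 0.0224
grasp_force: 98.5
```

>>> carry_out:
  linear:
    - [0.05,-0.003,0]
    - [0,0,0]
  rotation:
    - [0,0,0]
    - [0,0,0]
  grip: [1,1]

```text
time: 21.3
ee_pos: [0.4608, -0.0393, 0.1011]
tcp_rot: [179.9, -0.3, 176.7]
wrist_force: [-9.6, 0.5, 1.1]
opening: 0.0226
grasp_force: 98.5
```

>>> carry_out:
  linear:
    - [0.05,-0.003,0]
    - [0,0,0]
  rotation:
    - [0,0,0]
    - [0,0,0]
  grip: [1,1]

```text
time: 21.5
ee_pos: [0.4617, -0.0394, 0.1011]
tcp_rot: [179.9, -0.3, 176.7]
wrist_force: [-11.0, 0.1, 1.3]
opening: 0.0228
grasp_force: 98.6
```

>>> carry_out:
  linear:
    - [0.05,-0.003,0]
    - [0,0,0]
  rotation:
    - [0,0,0]
    - [0,0,0]
  grip: [1,1]

```text
time: 21.7
ee_pos: [0.4626, -0.0394, 0.1011]
tcp_rot: [179.9, -0.3, 176.7]
wrist_force: [-10.9, -0.3, 1.6]
opening: 0.0227
grasp_force: 98.6
```

>>> carry_out:
  linear:
    - [0.05,-0.003,0]
    - [0,0,0]
  rotation:
    - [0,0,0]
    - [0,0,0]
  grip: [1,1]

```text
time: 21.9
ee_pos: [0.4634, -0.0394, 0.1011]
tcp_rot: [179.9, -0.4, 176.7]
wrist_force: [-11.8, 0.0, 1.3]
opening: 0.0225
grasp_force: 98.7
```

>>> carry_out:
  linear:
    - [0.05,-0.003,0]
    - [0,0,0]
  rotation:
    - [0,0,0]
    - [0,0,0]
  grip: [1,1]

```text
time: 22.1
ee_pos: [0.4635, -0.0395, 0.1009]
tcp_rot: [179.9, -0.5, 176.7]
wrist_force: [-17.0, 0.7, 3.8]
opening: 0.0227
grasp_force: 99.2
```

The force jumped to 17 N with no further travel, so the button is at its stop. I'll hold and check that it is steady and centred.

>>> carry_out:
  linear:
    - [0,0,0]
    - [0,0,0]
    - [0,0,0]
    - [0,0,0]
    - [0,0,0]
  rotation:
    - [0,0,0]
    - [0,0,0]
    - [0,0,0]
    - [0,0,0]
    - [0,0,0]
  grip: [1,1,1,1,1]

```text
time: 22.6
ee_pos: [0.4635, -0.0395, 0.1009]
tcp_rot: [179.9, -0.5, 176.7]
wrist_force: [-17.5, 0.3, 4.6]
opening: 0.0225
grasp_force: 99.2
```

Run:
```python
from workcell import bot
import cv2,numpy as np
a=bot.camera("scene")[140:248,250:385]; b=bot.camera("top")[150:240,270:382]
cv2.imwrite("pics/p6.png",np.hstack([cv2.resize(i,(400,320),interpolation=cv2.INTER_CUBIC) for i in(a,b)]))
```

```text
(no output)
```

View pics/p6.png

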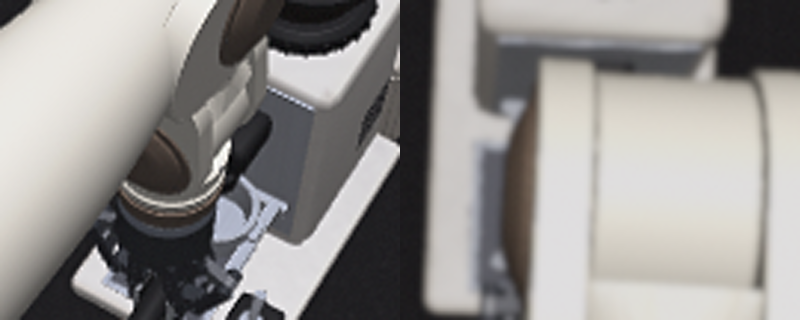

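The scene crop shows the cup between the prongs, with its ear on the prong at about (265,205), and the gripper clear of the chute. Handing in.

```bash
python3 -c "
from workcell import bot
print(bot.job_done())"
```

```text
the job is handed in; nothing more can be done
None
```

I handed the job in with the toggle on and the portafilter seated in the fork, the handle still gripped at about 99 N and the button pressed to its stop at about 17 N; no verdict came back, and the button reading is inferred from force.

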